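# Clamp the tube in the weld fixture

## Robot

A 7-joint arm with a two-finger parallel gripper is mounted at the origin on the work surface. World frame = base frame: x ahead of the robot, y to its left, z up, the work surface at z = 0. Lengths are in m, angles in rad, forces in N, time in s.
With the tool pointing down it reaches from about 0.425 to 0.825 m from the base axis. Payload 3.6 kg.
Tool frame: the origin (TCP) lies midway between the tips of the shut fingers; the grasp point (between the pads) lies 19 mm behind it (arm.hold_point_z is the distance from the TCP to the grasp point, in m); y points along the fingers, x is the direction in which the jaws open and shut, and the axes are right-handed (so a half turn about y gives the same grasp; the last joint's range is limited). The gripper opens to 85 mm and grips with 20 to 120 N. Pads are 22 mm wide; open, the fingers measure 114 mm over their backs; the gripper's body (76 mm by 85 mm) begins 54 mm behind the grasp point. The pads swing forward as they close: fully open they stand 13 mm farther back than shut.
Start: joints at [-0.026, 0.615, -0.013, 1.423, 0.008, 1.103, -0.04], TCP at [0.65, 0, 0.231] pointing down, gripper open.
Joint ranges: [-3.12, 3.12], [-0.3, 2.06], [-1.34, 1.32], [0.26, 2.42], [-1.36, 4.5], [0.01, 1.98], [-2.84, 2.84]. Speed limits (rad/s): [2.79, 2.79, 3.14, 3.14, 3.14, 3.14, 3.14].

## Interface

Orientations are given as a unit quaternion [x, y, z, w].
In Python, from workcell import get_obs, eyes, order, arm gives the robot as it stands.
- The arm moves only by the tool play_rows, never from a script. Its argument "motion" is a list that holds one entry, the list of rows, each a list of 5 numbers: the shift along the tool's x, y, z in units of 30 mm (1.0 is 30 mm), then the turn about the tool's y in units of 10 degrees (1.0 is 10 degrees), then the gripper command: -1 is shut, 1 is fully open, values between are in proportion. A call has 1 to 20 rows; each row is the pose to reach, as a shift and turn from the pose measured when the call began, along the tool's axes at that moment; what a row does not reach only later rows make up. A row lasts 1/8 s, in which the tool goes at most 62.5 mm and 10.7 degrees, less where a joint would pass 70% of its speed; a pose out of reach is approached as far as the arm can. A call with a gripper value outside its range is refused whole. The fingers move at their own pace and stop on an object; "grip_force" is the grip in N (left out, the last holds). Time passes only in rows, so rows that repeat a pose let the fingers close. It gives the time, the measured TCP pose, the force and the opening at its end, in the units of the state.
- get_obs(): the state, without advancing time (a new reading comes with each control period).
- eyes.capture(name): name is "scene" or "side" or "wrist"; returns (picture, depth): 384x512x3 uint8, red, green, blue; 384x512 float32, m along the optical axis (not along the pixel's ray), 0 where there is no reading.
- eyes.calibration(name): a dict with "fovy" (degrees; the focal length in pixels is half the picture's height over the tangent of half this angle, whatever the lens; pixels are square), "cx", "cy" (the principal point, pixels), "cam_to_world" (4x4, takes a point from camera to world coordinates); the wrist camera has in their place "T_tool_cam" (4x4, takes a point from camera to tool coordinates, whose origin is the TCP and whose axes are the tool frame's). Camera axes: x right, y up, looking along -z (the intrinsics and any distortion apply to the point x, -y, -z); pixel columns grow to the right and rows downward; lengths in m; the calibration is good to about 2 mm. A picture is of the moment at which its call begins: read the wrist's pose just before it. calibration takes no time and is no camera call.
- order.hand_in(): hands the job in, once; it reports no verdict.
The state is a dict: "time_s": time; "joint_positions": joint angles; "joint_velocities": joint speeds; "joint_torque": joint torques, N m; "eef_pos": TCP position; "orientation": TCP orientation; "ft_force": force on the tool from outside, world axes, zero at the start; "wrist_torque": the same for the moment, N m; "grip_width": finger opening in m.
Only numpy, scipy, OpenCV 4.12 (cv2) and the standard library are available. Lean on these libraries where they do the work, as an engineer would, in place of code of your own. Each camera call takes 0.05 s, during which the arm holds its last target.

## Task

Clamp the blue tube in its welding fixture: first turn the brass T-bar nut of the clamp that holds the tube until it is tight (its raised far arm comes down until the bar lies level and stops), then swing that clamp's red cam lever fully home alongside the collar. Leave the other, empty clamp alone.

Things in the scene. Friction and masses are not known exactly. Their poses are not given: they have to be found in the camera images.
- tube_clamp: Fixed clamp with a blue tube (38 mm across, top 130 mm up) standing in a steel split collar (58 mm across, 60-100 mm up) on a grey base. Origin on the table under the tube's axis, z up. Its +x, within 20 deg of the robot's +x, points to the collar's ears; a level skewer runs through them along y, 80 mm up at clamp x = 48 mm, brass nut on the -y side, red lever on +y.
- tbar_nut (a joint): Brass T-bar nut of the tube's clamp; bar 14 mm thick, 120 mm long, black 18 mm end balls, turning in the upright plane about clamp (48, -62, 80) mm. rad: 0 = tight, bar level, firm stop; negative = loose, its arm on clamp +x (far from robot) raised by that angle, 0.45-0.85 at the start. Push that arm down (3-6 N) to tighten; stays where left.
- cam_lever (a joint): Red cam lever of the tube's clamp: blade 12 mm thick, 65-95 mm up, reaching 100 mm from its upright pivot at clamp (48, 38) mm. rad: 0 = open, along clamp +y; grows swinging level towards clamp -x (counter-clockwise from above) to 1.571 = home, firm stop, beside the collar, along clamp -x. Starts at 0.05-0.4. Stiff (4-8 N at 70 mm, more towards home); stays where left.
- empty_clamp: A second fixed clamp of the same build, size, origin and axes, with its own brass nut and red lever but no tube in its collar. To be left alone.

How it is judged:
On the way, in this order (a step that is already met when the one before it is completed fails the run):
1. the T-bar nut of the clamp with the tube is turned tight, its bar level to within about 11 degrees (value of joint tbar_nut above -0.2 rad), for 0.2 s.
2. then the red cam lever of that clamp is swung home to within about 11 degrees, the nut still tight (value of joint cam_lever above 1.38 rad and value of joint tbar_nut above -0.2 rad), for 0.2 s.
At the end, for the whole second after the job is handed in: In the clamp that holds the tube, the T-bar nut is tight (bar within about 11 degrees of level, joint above -0.2) and the red cam lever is home and at rest (joint above 1.38, within about 11 degrees of its stop) (all of step 2 and velocity of joint cam_lever between -0.1 and 0.1 rad/s); the robot touches nothing.
It fails at once if the empty clamp is pushed or handled (touched with more than 3 N) (contact force between any of the fingers, the arm and empty_clamp above 3 N).
It also fails if it takes over 42 s, if anything falls off the work surface, if the arm or the gripper's body presses on something with over 40 N, if the wrist force passes 120 N, or if a joint passes its speed limit or range.

## Working session

There is one attempt and no reset: what is moved stays moved. The work goes in short steps, Python scripts to look and compute and a tool call to move; the robot and the scene stay as the last step left them, time stands still between calls to the robot, and variables do not carry over. Pictures are saved under pics/ and viewed, and the job is handed in when it is done.

Besides the shell and the picture viewer there is one more tool, called after "Request:" by a JSON object that holds its "method" and its "body", one argument or row to a line. play_rows: Moves the arm, as the interface text tells. Its arguments: {"type":"object","properties":{"motion":{"type":"array"},"grip_force":{"type":"number"}},"required":["motion"]}

```bash
mkdir -p pics
cat > h.py <<'E'
import numpy as np, cv2
from workcell import get_obs, eyes, order, arm
def cap(n,f):
    o=get_obs(); im,d=eyes.capture(n); cv2.imwrite(f'pics/{f}.png',im[:,:,::-1]); np.save(f'pics/{f}.npy',d)
    return o,im,d
def w(n,d,u,v,dd=None):
    c=eyes.calibration(n); f=192/np.tan(np.radians(c['fovy'])/2)
    z=dd if dd else d[v,u]
    p=np.array([(u-c['cx'])/f*z,-(v-c['cy'])/f*z,-z,1])
    return (c['cam_to_world']@p)[:3]
E
python3 - <<'E'
from h import *
for n in ['scene','side']:
    cap(n,n+'0'); c=eyes.calibration(n); print({k:v for k,v in c.items()})
o=get_obs(); print(o)
E
```

```text
{'fovy': 48.123864966212274, 'cx': 249.16500345989243, 'cy': 187.14965005997334, 'cam_to_world': array([[-0.07186389, -0.69172648,  0.71857502,  1.25116967],
       [ 0.99741317, -0.05099313,  0.05066234,  0.05111149],
       [ 0.00159791,  0.72035698,  0.69360167,  0.74540361],
       [ 0.        ,  0.        ,  0.        ,  1.        ]])}
{'fovy': 57.46312058033174, 'cx': 254.502972132767, 'cy': 185.6361495038063, 'cam_to_world': array([[ 0.95816948,  0.16681885, -0.23255693,  0.36771853],
       [-0.28507971,  0.48443067, -0.82707707, -0.63414397],
       [-0.02531433,  0.85877727,  0.51172335,  0.48397751],
       [ 0.        ,  0.        ,  0.        ,  1.        ]])}
{'time_s': 0.1, 'joint_positions': array([-0.02649352,  0.61584377, -0.0126148 ,  1.42477417,  0.00809241,
        1.10346226, -0.04038969]), 'joint_velocities': array([-0.00082752, -0.00104135,  0.00045291, -0.00203274,  0.00218037,
       -0.00019427,  0.00065265]), 'joint_torque': array([ 1.87134152e-03, -4.70385647e+01,  2.59924382e-01, -1.71571434e+01,
        9.91805020e-03,  5.83933666e-03,  9.32311934e-06]), 'eef_pos': array([6.49277583e-01, 7.37151637e-06, 2.30228463e-01]), 'orientation': array([ 0.70711598, -0.00083887, -0.00088465, -0.70709653]), 'ft_force': array([-0.05915726,  0.28039551,  0.44805028]), 'wrist_torque': array([-0.01964572,  0.04400816,  0.02114098]), 'grip_width': 0.08514832193431375}
```

View pics/scene0.png

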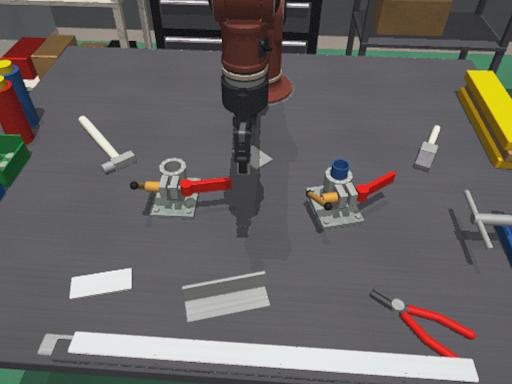

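View pics/side0.png

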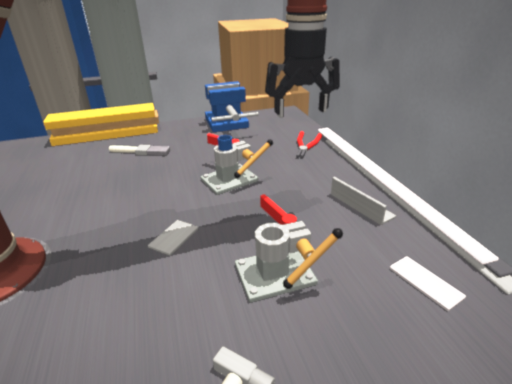

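Run:
```python
import cv2
a=cv2.imread('pics/scene0.png')[145:235,290:410]; cv2.imwrite('pics/sc.png',cv2.resize(a,None,fx=6,fy=6,interpolation=cv2.INTER_CUBIC))
a=cv2.imread('pics/side0.png')[125:200,190:290]; cv2.imwrite('pics/si.png',cv2.resize(a,None,fx=8,fy=8,interpolation=cv2.INTER_CUBIC))
```

```text
(no output)
```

View pics/sc.png

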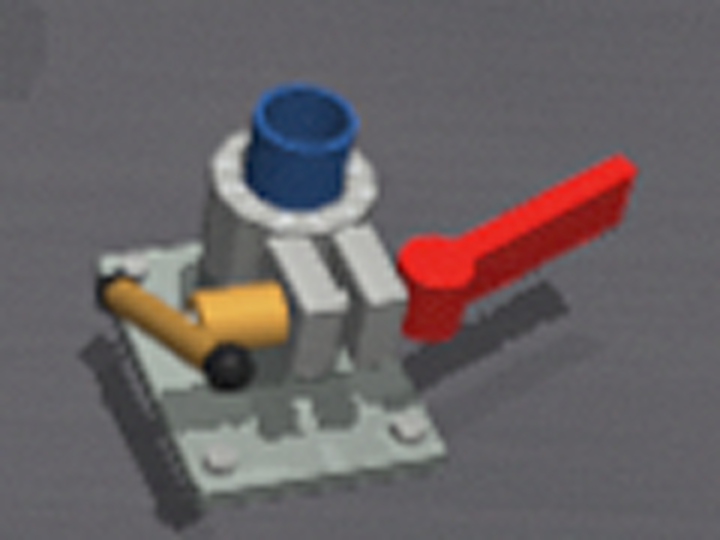

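View pics/si.png

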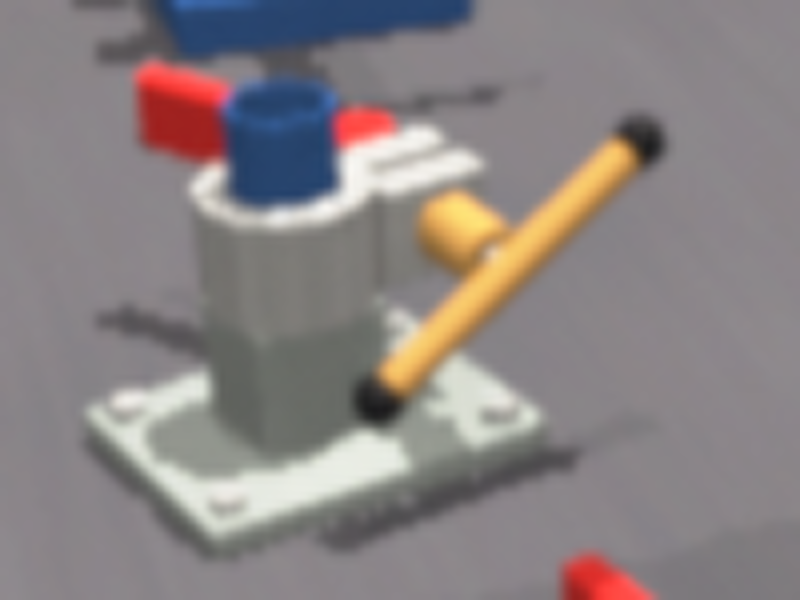

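```bash
cat >> h.py <<'E'
def ray(n,u,v):
    o=eyes.calibration(n)['cam_to_world'][:3,3]; return o,w(n,None,u,v,1.0)-o
def pl(n,u,v,z):
    o,d=ray(n,u,v); return o+d*(z-o[2])/d[2]
def tri(a,b):
    o1,d1=ray('scene',*a);o2,d2=ray('side',*b)
    s=np.linalg.lstsq(np.c_[d1,-d2],o2-o1,rcond=None)[0]
    p,q=o1+s[0]*d1,o2+s[1]*d2; return (p+q)/2,np.linalg.norm(p-q)
E
python3 - <<'E'
from h import *
np.set_printoptions(precision=4,suppress=True)
S=lambda x,y:(290+x/6-.4,145+y/6-.4); D=lambda x,y:(190+x/8-.4,125+y/8-.4)
print('tube',pl('scene',*S(304,118),.13),pl('side',*D(282,102),.13),tri(S(304,118),D(282,102)))
hi=tri(S(228,366),D(641,138)); lo=tri(S(108,292),D(379,398)); print('hi',hi,'lo',lo,(hi[0]+lo[0])/2)
v=hi[0]-lo[0]; print('ang',np.arcsin(v[2]/.12),v,np.linalg.norm(v),'yaw',np.arctan2(v[1],v[0]))
p=pl('scene',*S(437,262),.095); t=pl('scene',*S(618,163),.095); print('piv',p,'tip',t, np.degrees(np.arctan2(*(t-p)[[1,0]])),np.linalg.norm(t-p))
print('tip side',pl('side',*D(150,68),.095))
# depth check
d=np.load('pics/scene0.npy'); print(w('scene',d,328,206),w('scene',d,363,189))
print('corners',[pl('scene',*S(*q),.012) for q in [(205,490),(443,452),(100,258)]])
E
```

```text
tube [0.5271 0.1995 0.13  ] [0.5256 0.1965 0.13  ] (array([0.526 , 0.1997, 0.1289]), np.float64(0.0004281601490575589))
hi (array([0.6379, 0.1677, 0.1126]), np.float64(0.0002096150257673283)) lo (array([0.5391, 0.1363, 0.0491]), np.float64(0.001715615347044104)) [0.5885 0.152  0.0809]
ang 0.5576980495077497 [0.0988 0.0313 0.0635] 0.12158018490021408 yaw 0.307102336582968
piv [0.5627 0.2497 0.095 ] tip [0.5033 0.3242 0.095 ] 128.55429692298384 0.0953381766060791
tip side [0.5023 0.3264 0.095 ]
[0.6443 0.1674 0.1182] [0.5655 0.2505 0.0955]
corners [array([0.6055, 0.1739, 0.012 ]), array([0.5797, 0.2651, 0.012 ]), array([0.4826, 0.1376, 0.012 ])]
```

Request:
{"method": "play_rows", "body": {
  "motion": [
    [[-0.15,0,1.4,0,-1],[-0.3,0,2.8,0,-1],[-0.45,0,4.2,0,-1],[-0.61,0,5.52,0,-1],[-0.61,0,5.52,0,-1],[-0.61,1.0,5.52,0,-1],[-0.61,2.0,5.52,0,-1],[-0.61,3.0,5.52,0,-1],[-0.61,3.0,5.52,0,-1]]
  ]
}}

```text
time_s: 1.23
eef_pos: [0.6289, 0.1635, 0.1374]
orientation: [0.708, -0.004, -0.003, -0.706]
ft_force: [-0.3, -0.0, 0.2]
grip_width: 0.0002
```

Run:
```python
from h import *
cap('side','side1');cap('scene','scene1');o=get_obs();print(o['eef_pos'],o['ft_force'],o['grip_width'])
a=cv2.imread('pics/scene1.png')[120:235,290:410]; b=cv2.imread('pics/side1.png')[85:200,190:310]
cv2.imwrite('pics/c1.png',cv2.resize(np.hstack([a,b]),None,fx=3.2,fy=3.2,interpolation=cv2.INTER_CUBIC))
```

```text
[0.63141376 0.1647632  0.14083815] [-0.54465895 -0.52732223  0.7346231 ] 3.586783676499294e-06
```

View pics/c1.png

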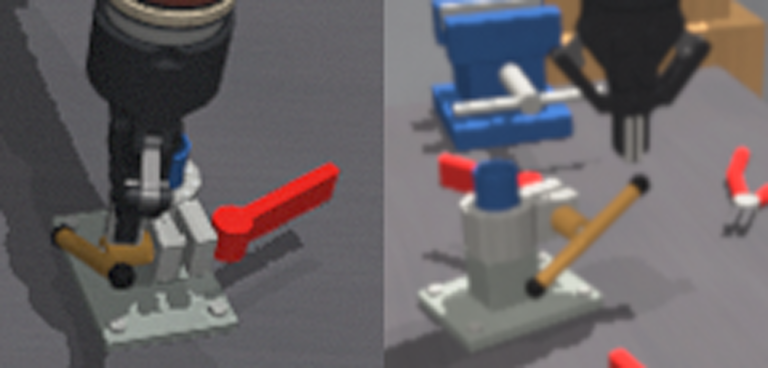

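The closed fingers stand above the raised arm, clear of the ears. I press down next.

Request:
{"method": "play_rows", "body": {
  "motion": [
    [[0,0.3,0,0,-1],[0,0.6,0,0,-1],[0,0.9,0,0,-1],[0,1.2,0,0,-1],[0,1.4,0,0,-1],[0,1.6,0,0,-1],[0,1.75,0,0,-1],[0,1.82,0,0,-1],[0,1.82,0,0,-1],[0,1.82,0,0,-1]]
  ]
}}

```text
time_s: 2.58
eef_pos: [0.6319, 0.165, 0.087]
orientation: [-0.707, 0.0, -0.0, 0.707]
ft_force: [1.9, 1.3, 5.1]
grip_width: -0.0
```

Run:
```python
from h import *
cap('side','side2');cap('scene','scene2');o=get_obs();print(o['eef_pos'],o['ft_force'],o['grip_width'])
a=cv2.imread('pics/scene2.png')[120:235,290:410]; b=cv2.imread('pics/side2.png')[85:200,190:310]
cv2.imwrite('pics/c2.png',cv2.resize(np.hstack([a,b]),None,fx=3.2,fy=3.2,interpolation=cv2.INTER_CUBIC))
```

```text
[0.6319381  0.16496598 0.0869899 ] [2.52938271 1.03911006 4.93461871] 1.5625263131141855e-05
```

View pics/c2.png

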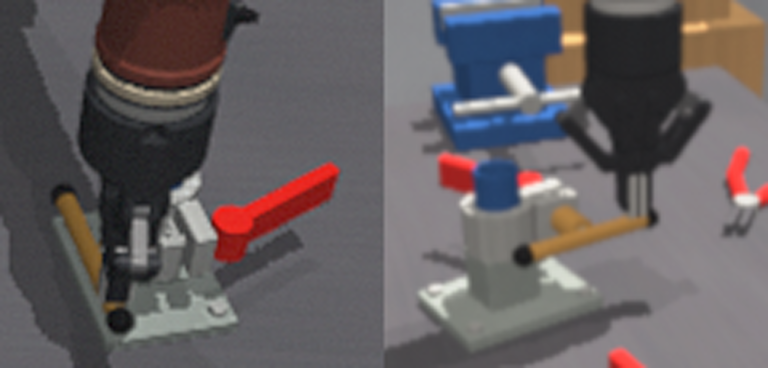

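The bar looks nearly level, but 5 N suggests it hasn't reached the stop yet. I press a little more and measure.

Request:
{"method": "play_rows", "body": {
  "motion": [
    [[0,0.06,0,0,-1],[0,0.12,0,0,-1],[0,0.18,0,0,-1],[0,0.18,0,0,-1]]
  ]
}}

```text
time_s: 3.18
eef_pos: [0.6322, 0.165, 0.0864]
orientation: [-0.707, -0.0, -0.001, 0.707]
ft_force: [-5.9, -1.6, 24.8]
grip_width: 0.0002
```

Run:
```python
from h import *
cap('side','side3');cap('scene','scene3');o=get_obs();print(o['eef_pos'],o['ft_force'],o['grip_width'])
a=cv2.imread('pics/scene3.png')[155:230,295:395]; b=cv2.imread('pics/side3.png')[125:200,210:310]
cv2.imwrite('pics/c3.png',cv2.resize(np.hstack([a,b]),None,fx=4,fy=4,interpolation=cv2.INTER_CUBIC))
```

```text
[0.63216285 0.16502826 0.08638857] [-5.83247017 -1.40178266 23.70573365] -2.835565155894894e-05
```

View pics/c3.png

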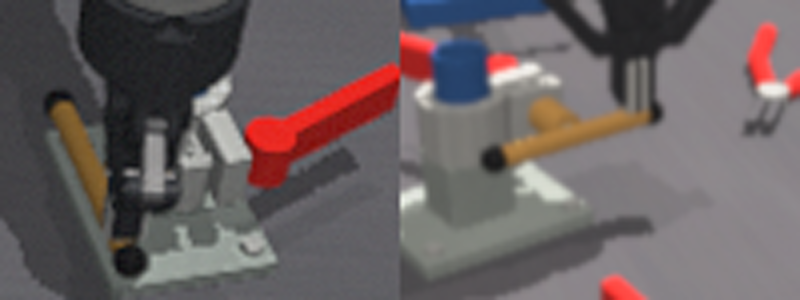

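The nut is against its stop: force jumped to 24 N with the tool at bar-top height. Now I lift and go over behind the lever.

Request:
{"method": "play_rows", "body": {
  "motion": [
    [[0,-1.0,0,0,-1],[0,-2.2,0,0,-1],[0,-3.2,0,0,-1],[-0.6,-3.2,1.1,0,-1],[-1.2,-3.2,2.2,0,-1],[-1.8,-3.2,3.3,0,-1],[-2.4,-3.2,4.4,0,-1],[-2.96,-3.2,5.52,0,-1],[-2.96,-2.8,5.52,0,-1],[-2.96,-1.8,5.52,0,-1],[-2.96,-1.2,5.52,0,-1],[-2.96,-1.2,5.52,0,-1]]
  ]
}}

```text
time_s: 4.78
eef_pos: [0.5423, 0.3288, 0.12]
orientation: [0.708, -0.002, -0.0, -0.706]
ft_force: [0.5, 0.4, -0.1]
grip_width: 0.0
```

Run:
```python
from h import *
np.set_printoptions(precision=4,suppress=True)
cap('side','side4');cap('scene','scene4');o=get_obs();print(o['eef_pos'],o['ft_force'],o['grip_width'])
a=cv2.imread('pics/scene4.png')[125:225,295:425]; b=cv2.imread('pics/side4.png')[90:190,180:310]
cv2.imwrite('pics/c4.png',cv2.resize(np.hstack([a,b]),None,fx=3,fy=3,interpolation=cv2.INTER_CUBIC))
P=np.array([.5622,.2496]);psi=.29
for th in np.linspace(.1,1.571,13):
    a=psi+np.pi/2+th; u=np.array([np.cos(a),np.sin(a)]); n=np.array([np.sin(a),-np.cos(a)])
    off=.006+abs(n[0])*.0145+abs(n[1])*.011-.001
    t=P+.072*u+n*off
    print(round(th,2),t)
```

```text
[0.544  0.3303 0.1225] [0.0411 0.0351 0.3746] 0.00033468328693379753
0.1 [0.5557 0.3248]
0.22 [0.547  0.3236]
0.35 [0.5382 0.3213]
0.47 [0.5295 0.3178]
0.59 [0.5212 0.313 ]
0.71 [0.5134 0.3069]
0.84 [0.5063 0.2997]
0.96 [0.5003 0.2914]
1.08 [0.4953 0.2822]
1.2 [0.4917 0.2722]
1.33 [0.4895 0.263 ]
1.45 [0.4882 0.2556]
1.57 [0.4876 0.2479]
```

View pics/c4.png

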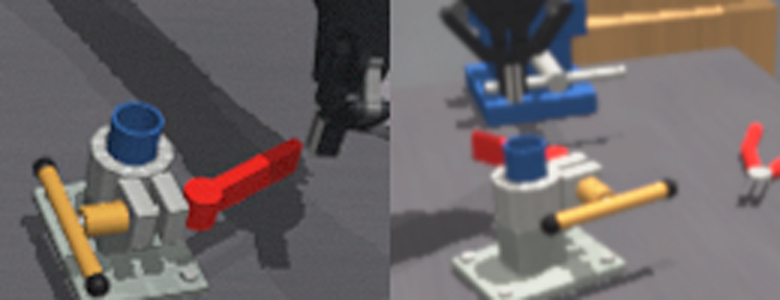

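Request:
{"method": "play_rows", "body": {
  "motion": [
    [[0,0.9,0,0,-1],[0,1.75,0,0,-1],[0,1.75,0,0,-1],[-0.19,1.75,-0.3,0,-1],[-0.34,1.75,-0.36,0,-1],[-0.48,1.75,-0.42,0,-1],[-0.62,1.75,-0.5,0,-1],[-0.76,1.75,-0.58,0,-1],[-0.9,1.75,-0.68,0,-1],[-1.02,1.75,-0.78,0,-1],[-1.14,1.75,-0.9,0,-1],[-1.26,1.75,-1.02,0,-1],[-1.36,1.75,-1.16,0,-1],[-1.46,1.75,-1.3,0,-1],[-1.54,1.75,-1.45,0,-1],[-1.62,1.75,-1.6,0,-1],[-1.74,1.75,-1.94,0,-1],[-1.74,1.75,-1.94,0,-1]]
  ]
}}

```text
time_s: 7.12
eef_pos: [0.4944, 0.2746, 0.0717]
orientation: [-0.705, -0.002, -0.004, 0.709]
ft_force: [3.3, 2.1, 1.2]
grip_width: 0.0003
```

Run:
```python
from h import *
np.set_printoptions(precision=4,suppress=True)
cap('side','side5');cap('scene','scene5');o=get_obs();print(o['eef_pos'],o['ft_force'],o['grip_width'])
a=cv2.imread('pics/scene5.png')[125:225,295:425]; b=cv2.imread('pics/side5.png')[90:190,180:310]
cv2.imwrite('pics/c5.png',cv2.resize(np.hstack([a,b]),None,fx=3,fy=3,interpolation=cv2.INTER_CUBIC))
```

```text
[0.4936 0.2745 0.0714] [2.7367 3.7933 1.79  ] 0.00019234476492473984
```

View pics/c5.png

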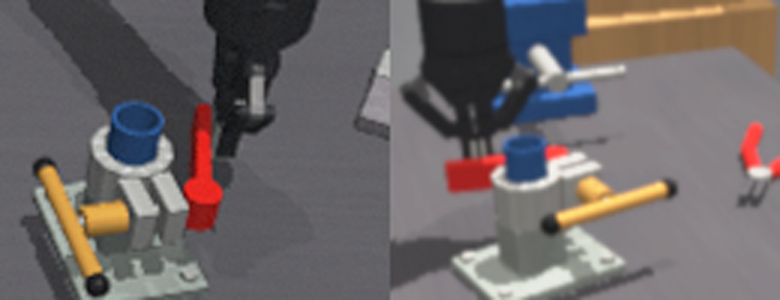

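The lever follows the finger, with about 25° left to go. I continue to the stop.

Request:
{"method": "play_rows", "body": {
  "motion": [
    [[-0.06,0,-0.2,0,-1],[-0.12,0,-0.4,0,-1],[-0.16,0,-0.6,0,-1],[-0.18,0,-0.75,0,-1],[-0.2,0,-0.89,0,-1],[-0.2,0,-0.95,0,-1],[-0.2,0,-0.95,0,-1]]
  ]
}}

```text
time_s: 8.1
eef_pos: [0.489, 0.2504, 0.0724]
orientation: [-0.703, -0.005, -0.004, 0.711]
ft_force: [2.3, 6.6, 2.2]
grip_width: 0.0003
```

Run:
```python
from h import *
np.set_printoptions(precision=4,suppress=True)
cap('side','side6');cap('scene','scene6');o=get_obs();print(o['eef_pos'],o['ft_force'],o['grip_width'])
a=cv2.imread('pics/scene6.png')[125:225,295:425]; b=cv2.imread('pics/side6.png')[90:190,180:310]
cv2.imwrite('pics/c6.png',cv2.resize(np.hstack([a,b]),None,fx=3,fy=3,interpolation=cv2.INTER_CUBIC))
```

```text
[0.489  0.2504 0.0724] [3.2613 6.2682 2.0915] 0.00024142864279434994
```

View pics/c6.png

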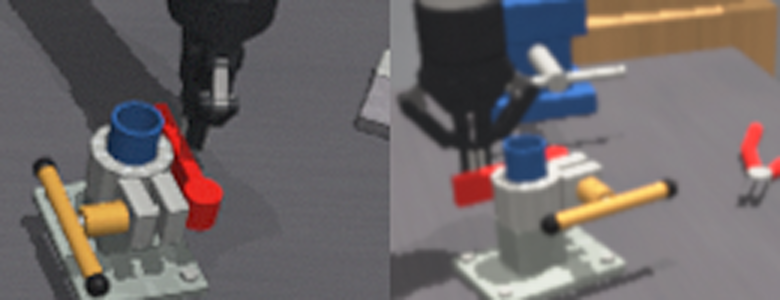

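Request:
{"method": "play_rows", "body": {
  "motion": [
    [[0,0,-0.2,0,-1],[0,0,-0.3,0,-1],[0,0,-0.4,0,-1],[0,0,-0.4,0,-1]]
  ]
}}

```text
time_s: 8.7
eef_pos: [0.4892, 0.2468, 0.073]
orientation: [-0.699, -0.008, -0.003, 0.715]
ft_force: [2.6, 13.0, -4.4]
grip_width: -0.0001
```

Request:
{"method": "play_rows", "body": {
  "motion": [
    [[0,0,-0.15,0,-1],[0,0,-0.3,0,-1],[0,0,-0.3,0,-1]]
  ]
}}

```text
time_s: 9.07
eef_pos: [0.4887, 0.2467, 0.0734]
orientation: [-0.695, -0.012, -0.001, 0.719]
ft_force: [0.7, 13.8, -5.4]
grip_width: 0.0
```

Run:
```python
from h import *
np.set_printoptions(precision=4,suppress=True)
cap('side','side7');cap('scene','scene7');o=get_obs();print(o['eef_pos'],o['ft_force'],o['grip_width'])
a=cv2.imread('pics/scene7.png')[145:215,300:390]; b=cv2.imread('pics/side7.png')[110:180,200:290]
cv2.imwrite('pics/c7.png',cv2.resize(np.hstack([a,b]),None,fx=4.4,fy=4.4,interpolation=cv2.INTER_CUBIC))
```

```text
[0.4887 0.2467 0.0734] [ 1.4001 13.8546 -4.5557] 0.00016123396389945463
```

View pics/c7.png

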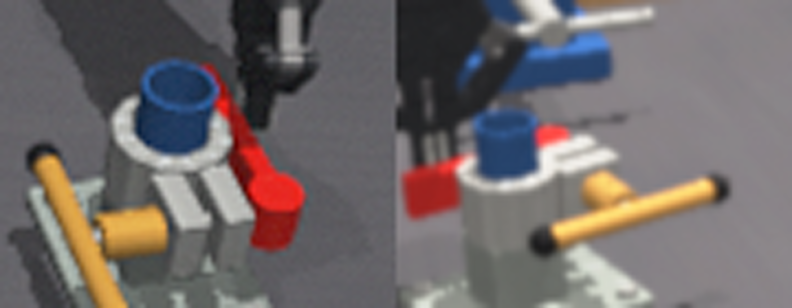

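Request:
{"method": "play_rows", "body": {
  "motion": [
    [[0,0,0.6,0,-1],[0,0,1.4,0,-1],[0,-1.5,1.6,0,-1],[0,-3,1.6,0,-1],[0,-4,2.5,0,-1],[0,-4,4,0,-1],[0,-4,5,0,-1],[0,-4,5,0,-1],[0,-4,5,0,-1]]
  ]
}}

```text
time_s: 10.3
eef_pos: [0.4837, 0.3906, 0.1978]
orientation: [-0.696, -0.011, -0.001, 0.718]
ft_force: [-0.2, -0.9, -0.5]
grip_width: -0.0
```

Run:
```python
from h import *
np.set_printoptions(precision=4,suppress=True)
cap('side','side8');cap('scene','scene8');o=get_obs();print(o['eef_pos'],o['ft_force'],o['grip_width'])
a=cv2.imread('pics/scene8.png')[145:225,300:380]; b=cv2.imread('pics/side8.png')[110:190,200:280]
cv2.imwrite('pics/c8.png',cv2.resize(np.hstack([a,b]),None,fx=5,fy=5,interpolation=cv2.INTER_CUBIC))
```

```text
[0.4844 0.3902 0.1981] [-0.2044 -0.1915 -0.554 ] -8.555879601126448e-05
```

View pics/c8.png

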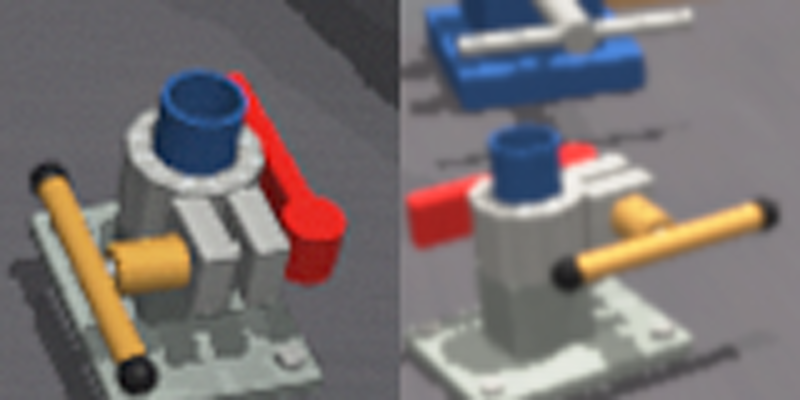

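Run:
```python
from h import *
np.set_printoptions(precision=4,suppress=True)
S=lambda x,y:(300+x/5-.4,145+y/5-.4); D=lambda x,y:(200+x/5-.4,110+y/5-.4)
hi=tri(S(137,375),D(364,214)); lo=tri(S(49,184),D(168,272)); print(hi,lo); v=hi[0]-lo[0]; print('nut',np.arcsin(v[2]/.12),'yaw',np.arctan2(v[1],v[0]))
p=pl('scene',*S(315,215),.095)
for e in [(238,78),(262,113)]:
  t=pl('scene',*S(*e),.095); print(p,t,'lever',np.arctan2(*(t-p)[[1,0]])%(2*np.pi)-.29-np.pi/2,np.linalg.norm(t-p))
print(pl('side',*D(8,190),.095))
d=np.load('pics/scene8.npy'); sd=np.load('pics/side8.npy')
for n,dd in (('side',sd),('scene',d)):
  im=cv2.imread(f'pics/{n}8.png').astype(int); m=(im[:,:,2]>130)&(im[:,:,1]<60)&(im[:,:,0]<60)
  vs,us=np.nonzero(m); P=np.array([w(n,dd,u,v) for u,v in zip(us,vs)])
  k=(np.hypot(P[:,0]-.51,P[:,1]-.24)<.09)&(P[:,2]>.088)&(P[:,2]<.1); Q=P[k]
  print(n,len(Q)); r=np.hypot(Q[:,0]-.5622,Q[:,1]-.2496); Q=Q[r>.02]
  A=np.arctan2(Q[:,1]-.2496,Q[:,0]-.5622)%(2*np.pi)-.29-np.pi/2; print(np.median(A),A.min(),A.max(),len(Q))
```

```text
(array([0.6463, 0.1702, 0.0797]), np.float64(3.712065724505983e-05)) (array([0.5313, 0.1377, 0.0795]), np.float64(0.0019363030140046565))
nut 0.0013786521433865058 yaw 0.2750764887697993
[0.5606 0.2503 0.095 ] [0.4701 0.2253 0.095 ] lever 1.5505119405610643 0.09390033132886624
[0.5606 0.2503 0.095 ] [0.4942 0.234  0.095 ] lever 1.5219949217719932 0.06831127784755267
[0.4661 0.2319 0.095 ]
side 20
1.6278945726004244 1.5944681517516712 1.657105041053748 20
scene 181
1.5615903862147027 1.388423968629358 1.8156865272721636 73
```

Both joints measure at their stops (nut about 0.00, lever about 1.55), and the arm is clear, so I hand in.

Run:
```python
from h import *
print(order.hand_in())
```

```text
the job is handed in; nothing more can be done
None
```

I tightened the T-bar nut on the tube's clamp, then swung its red cam lever home. I handed the job in at about 10.4 s; it reports no verdict.

- **Nut:** I pressed the raised arm down with the closed fingers until the force rose to 24 N at the stop. The last pictures put the bar at about 0.00 rad, which is level.
- **Lever:** I pushed it round until it stopped moving at about 14 N. The picture measurements mostly gave 1.52–1.56 rad. A side-camera check on only 20 pixels gave 1.63 rad, slightly past the 1.571 stop, which I put down to measurement error. All are above the required 1.38 rad.
- **Arm:** It was clear when I handed in, with the tool at 0.198 m height and under 1 N at the wrist.
- **Empty clamp:** No move went near it, though I took no picture specifically to check it afterwards.

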